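# Tip the punch out of the deep tube and lay it on the mat

## Robot

A 6-joint arm with a two-finger parallel gripper is mounted at the origin on a cart in front of the work surface, level with it; the furniture and walls round the work are solid. World frame = base frame: x ahead of the robot, y to its left, z up, the work surface at z = 0. Lengths are in mm, angles in rad, forces in N, time in s.
With the tool pointing down it reaches from about 300 to 775 mm from the base axis. Payload 14.6 kg.
Tool frame: the origin (TCP) lies between the finger pads; the fingertips stand 8 mm ahead of it and the grasp point (between the pads) lies 11 mm behind it; z points along the fingers, y is the direction in which the jaws open and shut (so a half turn about z gives the same grasp; the last joint's range is limited). The gripper opens to 94 mm and grips with 3 to 60 N. Pads are 16 mm wide; open, the fingers measure 119 mm over their backs; the gripper's body (75 mm by 177 mm) begins 78 mm behind the grasp point.
Start: joints at [-1.41, 0.3, 1.521, -0, 1.321, -0.067], TCP at [124.203, -535.783, 213.446] pointing down, gripper open.
Joint ranges: [-3.03, 3.03], [-0.79, 2.21], [0.23, 2.52], [-1.04, 4.18], [0, 3.07], [-2.55, 2.55]. Speed limits (rad/s): [2.22, 2.22, 2.57, 3.14, 3.14, 3.14].

## Interface

Orientations are given as [roll, pitch, yaw] about the fixed x, y, z axes, in that order (R = Rz(yaw) Ry(pitch) Rx(roll)).
In Python, from cell import manip, cams, models gives the robot as it stands. The module is installed in compiled form; this text tells all that it offers.
- The arm moves only by the shell command python3 -m pendant 'ROWS' [OPENING] [FORCE]. ROWS is JSON, a list that holds one entry, the list of rows, each a list of 4 numbers: the shift along the tool's x, y, z in cm, then the turn about the tool's z in rad. In form: [[[x, y, z, roll], ...]]. A call has 1 to 5 rows; each row is the pose to reach, as a shift and turn from the pose commanded when the call began, along the tool's axes at that moment; what a row does not reach only later rows make up. A row lasts 1/10 s, in which the tool goes at most 50 mm and 8.59 degrees, less where a joint would pass 70% of its speed; a pose out of reach is approached as far as the arm can. A call with a gripper value outside its range is refused whole. OPENING is the opening, from -1 (shut) to 1 (fully open), so that 0 is half open, set as the call begins (- or left out, the last holds). The fingers move at their own pace and stop on an object; FORCE is the grip in N (left out, the last holds). Time passes only in rows, so rows that repeat a pose let the fingers close. It gives the time, the measured TCP pose, the force and the opening at its end, in the units of the state.
- manip.read_state(): the state, without advancing time (a new reading comes with each control period).
- cams.camera(name): name is "side" or "top"; returns a dict with "frame" (384x512x3 uint8, red, green, blue), "K" (3x3 intrinsics, pixels), "pose" (4x4, takes a point from camera to world coordinates). Camera axes: x right, y down, z forward; pixel columns grow to the right and rows downward; lengths in mm; the calibration is good to about 2 mm. A picture is of the moment at which its call begins. There is no depth.
- manip.sign_off(): hands the job in, once; it reports no verdict.
Trained networks look in the newest picture that a camera, given by its name, has taken for a name from the list of things; names that differ only in an ending like _2 or _b are one class to them, and where a whole thing is asked for, a point or a joint stands for the part that bears it (a point fixed in the world has none). Each returns a list of dicts, best first, with "score" (0 to 1); they miss things now and then, are a little off and sometimes report something else, mostly with a low value. They report only what shows in the picture. A call takes as long as a camera call.
- models.regions_of(camera, name): "pixels" (384x512 bool, what is visible of it) and "point" ([column, row] in pixels, amid what is visible of it).
The state is a dict: "clock": time; "joints": joint angles; "qd": joint speeds; "effort": joint torques, N m; "eef_pos": TCP position; "eef_rot": TCP orientation; "wrist_force": force on the tool from outside, world axes, zero at the start; "moment": the same for the moment, N m; "finger_gap": finger opening in mm.
Only numpy, scipy, OpenCV 4.12 (cv2) and the standard library are available. Lean on these libraries where they do the work, as an engineer would, in place of code of your own. Each camera call takes 0.05 s, during which the arm holds its last target.

## Task

A steel punch stands too deep in the square tipping tube to be gripped. Swing the tube over by its side bar until the punch slides out into the tray below, swing the empty tube back fully upright, and lay the punch in the middle of the cork mat, lengthwise along it. Leave the white cup and the dark jar where they are.

Things in the scene. Friction and masses are not known exactly. Their poses are not given: they have to be found in the camera images.
- stand: fixed tipping stand; origin on the worktop straight below the tube's pivot. A post at its own +x side carries the tube, which tips towards its -y; the base board (150 x 90 x 16 mm) reaches 71 mm to +y. Its catch tray (rim 12 mm high, 4 mm thick; flat black floor 4 mm above the worktop) lies from y = -20 to -280 mm and x = -80 to 80 mm
- tube_hinge (a point): the tube's pivot, 180 mm above the worktop; hinge axis = the stand's x axis, level. Does not move with the tube
- tube (a joint): tilt of the square aluminium tube (36 mm outside, 28 mm inside, 170 mm long; when upright its dark foot ends 54 mm below, its mouth 140 mm above the pivot). 0 = upright on its stop, grows as the mouth swings to the stand's -y; 2.35 rad = other stop, mouth steeply down over the tray. Light friction holds it where left. Smooth inside, yet the punch slides only well past level: go near 2.35
- bar_grip (a point): grip point on the tube's side bar: level round steel bar, 12 mm thick, parallel to the hinge axis on the stand's -x side, 65 mm from that axis towards the mouth, 78 mm sideways of the tube's middle; moves with the tube. Bare bar 45 mm either way, then the tube or a red end knob. The bar can turn between the fingers while it goes round the hinge, gripper pointing down
- punch_mid (a point): centre of the grey steel punch (122 mm long, 10 x 10 mm, about 45 g); x axis = along the punch. At the start it stands in the tube, its top about 42 mm below the mouth
- mat_top (a point): centre of the top face of the fixed cork mat, 180 x 90 mm, 6 mm thick; x axis = along the mat's long side, z up
- cup_mid (a point): centre of the white tea cup (77 mm wide, 57 mm tall), a bystander
- jar_mid (a point): centre of the dark round jar (80 mm wide, 74 mm tall), a bystander

How it is judged (in metres and radians):
On the way:
1. the punch has slid out of the tube and lies in the tray (height (world z) of punch_mid below 0.03 m and x of punch_mid in the frame of stand between -0.08 and 0.08 m and y of punch_mid in the frame of stand between -0.28 and -0.02 m), for 0.2 s.
At the end, for the whole second after the job is handed in: the tube stands upright again (tilt under 0.1 rad) and the punch lies flat and still on the cork mat, its centre within 30 mm of the mat's centre and its length within 0.3 rad of the mat's long side (value of joint tube below 0.1 rad and horizontal distance between punch_mid and mat_top below 0.03 m and angle between the x axis of punch_mid and the x axis of mat_top, either way round below 0.3 rad and height (world z) of punch_mid below 0.016 m and linear speed of punch below 0.02 m/s); the robot touches nothing.
It fails at once if the white cup is shifted by more than 30 mm or tipped over (distance of cup_mid from where it was at the start of the episode above 0.03 m or angle between cup_mid's own z axis and vertical above 0.4 rad).
It fails at once if the dark jar is shifted by more than 30 mm or tipped over (distance of jar_mid from where it was at the start of the episode above 0.03 m or angle between jar_mid's own z axis and vertical above 0.4 rad).
It also fails if it takes over 64 s, if anything falls off the work surface, if the arm or the gripper's body presses on something with over 40 N, if the wrist force passes 120 N, or if a joint passes its speed limit or range.

## Working session

There is one attempt and no reset: what is moved stays moved. The work goes in short steps, Python scripts to look and compute and a shell command to move; the robot and the scene stay as the last step left them, time stands still between calls to the robot, and variables do not carry over. Pictures are saved under pics/ and viewed, and the job is handed in when it is done.

```bash
mkdir -p pics; ls; python3 - <<'E'
from cell import manip,cams,models
import cv2
s=manip.read_state(); print(s)
for c in("side","top"):
    d=cams.camera(c); cv2.imwrite(f"pics/{c}0.png",d["frame"][:,:,::-1]); print(c,d["K"].tolist(),d["pose"].round(3).tolist())
    for n in("stand","tube","bar_grip","punch_mid","mat_top","cup_mid","jar_mid"):
        try:
            for r in models.regions_of(c,n)[:2]: print(c,n,round(r["score"],2),r["point"],r["pixels"].sum())
        except Exception as e: print(n,e)
E
```

```text
pics
{'clock': 0.0, 'joints': array([-1.40960615e+00,  3.00456886e-01,  1.52159253e+00, -1.02975155e-05,
        1.32069327e+00, -6.65894373e-02]), 'qd': array([-0.00075434,  0.00027491,  0.00032782, -0.00287941,  0.00146137,
       -0.00061928]), 'effort': array([-8.16627271e-04, -5.31809092e+01, -3.52740777e+01,  7.08568026e-02,
        2.44136655e-02, -9.26714347e-05]), 'eef_pos': array([ 124.1571916 , -535.53938289,  212.88927668]), 'eef_rot': array([-3.14044451e+00, -6.65713031e-05,  2.27782129e-01]), 'wrist_force': array([ 0.97807488, -0.10152454, -0.15829875]), 'moment': array([0.00700318, 0.00368822, 0.00537124]), 'finger_gap': 93.76574389969787}
side [[462.1034514159618, 0.0, 263.962848694848], [0.0, 462.1034514159618, 198.252639779366], [0.0, 0.0, 1.0]] [[-0.968, -0.156, 0.197, 336.943], [-0.251, 0.645, -0.722, 1036.411], [-0.014, -0.748, -0.663, 1009.66], [0.0, 0.0, 0.0, 1.0]]
side stand 0.79 [275.3, 234.3] 5199
side tube 0.97 [271.8, 200.4] 1198
side bar_grip 0.71 [271.3, 200.0] 1345
side jar_mid 0.58 [228.5, 329.8] 960
top [[429.3383291122745, 0.0, 261.7232392761866], [0.0, 429.3383291122745, 191.84710534214275], [0.0, 0.0, 1.0]] [[-0.006, -0.989, 0.146, 409.809], [-1.0, 0.008, 0.015, 88.912], [-0.016, -0.146, -0.989, 1328.791], [0.0, 0.0, 0.0, 1.0]]
top stand 0.91 [266.3, 207.7] 6066
top tube 0.84 [225.8, 202.7] 594
top bar_grip 0.74 [227.1, 208.1] 653
top mat_top 0.85 [368.6, 205.4] 1709
top cup_mid 0.71 [319.5, 151.7] 495
top jar_mid 0.69 [146.6, 198.7] 582
```

View pics/side0.png

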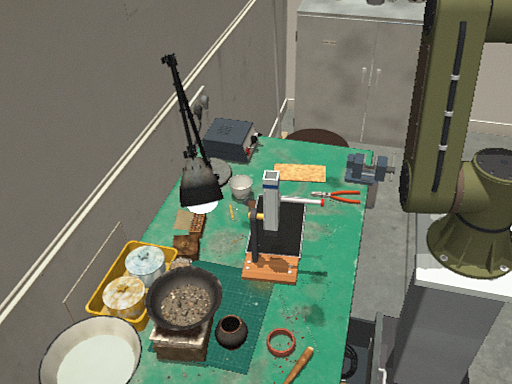

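View pics/top0.png

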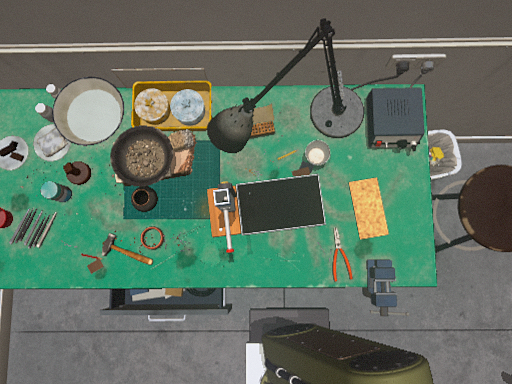

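```bash
python3 - <<'E'
import cv2
a=cv2.imread("pics/top0.png")[140:270,190:400]; cv2.imwrite("pics/top0z.png",cv2.resize(a,None,fx=3.8,fy=3.8,interpolation=cv2.INTER_CUBIC))
a=cv2.imread("pics/side0.png")[140:290,210:370]; cv2.imwrite("pics/side0z.png",cv2.resize(a,None,fx=4,fy=4,interpolation=cv2.INTER_CUBIC))
E
```

```text
(no output)
```

View pics/top0z.png

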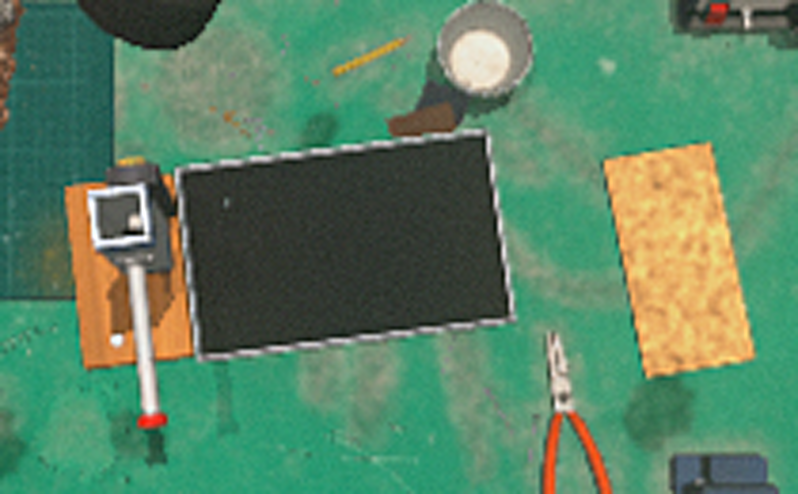

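View pics/side0z.png

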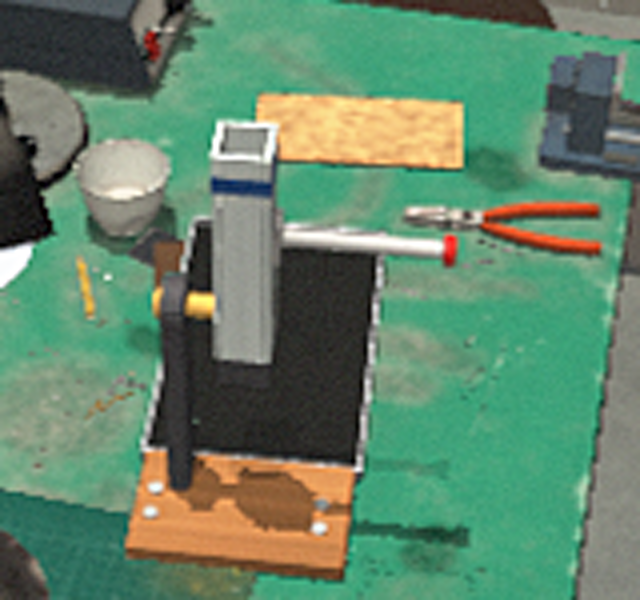

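```bash
cat > h.py <<'E'
import numpy as np, cv2
from cell import manip,cams,models
from scipy.optimize import least_squares
def proj(d,P):
    T=np.linalg.inv(d["pose"]); q=(T[:3,:3]@np.atleast_2d(P).T).T+T[:3,3]; p=(d["K"]@q.T).T; return p[:,:2]/p[:,2:]
def ray(d,uv):
    r=d["pose"][:3,:3]@np.linalg.inv(d["K"])@np.array([uv[0],uv[1],1.]); return d["pose"][:3,3],r
def onz(d,uv,z):
    o,r=ray(d,uv); return o+r*(z-o[2])/r[2]
def tri(d1,u1,d2,u2):
    o1,r1=ray(d1,u1);o2,r2=ray(d2,u2)
    t=np.linalg.lstsq(np.c_[r1,-r2],o2-o1,rcond=None)[0]
    a=o1+t[0]*r1;b=o2+t[1]*r2; return (a+b)/2,np.linalg.norm(a-b)
def save(d,name,box=None,f=1):
    a=d["frame"][:,:,::-1]
    if box: a=a[box[1]:box[3],box[0]:box[2]]
    cv2.imwrite("pics/"+name,cv2.resize(a,None,fx=f,fy=f,interpolation=cv2.INTER_CUBIC))
E
cat > fit.py <<'E'
from h import *
t=cams.camera("top"); s=cams.camera("side")
Tz=lambda u,v:(190+u/3.8,140+v/3.8); Sz=lambda u,v:(210+u/4,140+v/4)
pts={'a':((80,-20,12),Tz(176,171),Sz(145,448)),'b':((80,-280,12),Tz(487,131),Sz(192,218)),'c':((-80,-280,12),Tz(514,320),Sz(383,253)),'d':((-80,-20,12),Tz(199,358),Sz(360,470)),
'e':((75,71,16),Tz(66,186),Sz(127,548)),'f':((-75,71,16),Tz(85,367),Sz(345,570)),
'm':((0,0,320),Tz(122,218),Sz(245.5,141)),'k':((-123,0,245),Tz(150,413),Sz(444,248))}
for k,(P,a,b) in pts.items(): print(k,P,*[x.round(1) if hasattr(x,'round') else x for x in tri(t,a,s,b)])
def res(p):
    c,si=np.cos(p[2]),np.sin(p[2]);R=np.array([[c,-si,0],[si,c,0],[0,0,1]]);o=[]
    for k,(P,a,b) in pts.items():
        W=R@np.array(P)+[p[0],p[1],0]; o+=list(proj(t,W)[0]-a)+list(proj(s,W)[0]-b)
    return np.array(o)
r=least_squares(res,[380,170,0],loss='soft_l1'); print(r.x); print(res(r.x).reshape(-1,4).round(1))
c,si=np.cos(r.x[2]),np.sin(r.x[2]);R=np.array([[c,-si,0],[si,c,0],[0,0,1]])
print("bargrip",R@[-78,0,245]+[r.x[0],r.x[1],0])
mt=[onz(t,Tz(*q),6) for q in((604,159),(711,143),(754,357),(648,377))]
print("mat",np.round(mt,1),np.mean(mt,0)); v=(mt[3]-mt[0]+mt[2]-mt[1])/2; print(np.linalg.norm(v),np.arctan2(v[1],v[0]))
for a,b in(((604,159),(463,168)),((711,143),(257,94))): pass
print("matcorner tri",tri(t,Tz(754,357),s,Sz(463,102)),tri(t,Tz(648,377),s,Sz(464,168)),tri(t,Tz(711,143),s,Sz(257,94)))
for n in("cup_mid","jar_mid"):
    r=models.regions_of("top",n); print(n,onz(t,r[0]["point"],60).round(0))
E
python3 fit.py
```

```text
a (80, -20, 12) [625.5 187.7  11.8] 1.9
b (80, -280, 12) [658.3 -67.5   8.3] 0.2
c (-80, -280, 12) [503.  -88.7 -15.8] 3.1
d (-80, -20, 12) [472.3 168.9   9. ] 3.3
e (75, 71, 16) [613.1 277.8  11.2] 3.6
f (-75, 71, 16) [465.1 260.6  11.3] 4.3
m (0, 0, 320) [546.4 198.6 317.9] 0.4
k (-123, 0, 245) [425.1 186.7 247.3] 2.8
[5.46541541e+02 2.00209092e+02 1.19500336e-01]
[[-0.7 -0.6 -1.5  0.3]
 [ 0.4 -0.6 -0.2 -1. ]
 [ 0.8  0.7  0.6 -6. ]
 [-0.6  1.4  0.3 -0.1]
 [-0.7  0.5 -0.7 -0.7]
 [-0.5  1.1 -0.3 -0.8]
 [-0.8 -0.1 -0.3 -0.3]
 [ 0.6  0.9 -0.3  0.4]]
bargrip [469.09781132 190.91023442 245.        ]
mat [[ 634.5 -162.9    6. ]
 [ 647.  -250.9    6. ]
 [ 472.  -277.5    6. ]
 [ 456.5 -191.9    6. ]] [ 552.48919518 -220.79157296    6.        ]
178.67125703160482 -2.9855283794275476
matcorner tri (array([ 469.0438085 , -277.64134603,    6.11245768]), np.float64(5.843160140833432)) (array([ 454.21880121, -193.1826944 ,    0.78378348]), np.float64(4.972374736918374)) (array([ 647.7980845 , -251.91714799,    1.93342916]), np.float64(0.10230271072713365))
cup_mid [719. -58.  60.]
jar_mid [577. 459.  60.]
```

```bash
cat > go.py <<'E'
# usage: go.py x y z yaw [x y z yaw ...]: prints the shift in the present tool axes (cm, rad)
import sys
from h import *
from scipy.spatial.transform import Rotation as Ro
s=manip.read_state(); R=Ro.from_euler('xyz',s["eef_rot"]).as_matrix(); p=np.array(s["eef_pos"])
yaw=np.arctan2(R[1,0],R[0,0]); print("t",round(s["clock"],2),p.round(1),"yaw",round(yaw,3),"tilt",np.degrees(np.arccos(-R[2,2])).round(2),"j",s["joints"].round(2),"F",s["wrist_force"].round(1),"gap",round(s["finger_gap"],1))
a=list(map(float,sys.argv[1:]))
for i in range(0,len(a),4):
    print(((R.T@(np.array(a[i:i+3])-p))/10).round(2), round(-(a[i+3]-yaw),3))
E
python3 go.py 330 -330 310 .1195 430 -100 310 .1195 467 190.7 310 .1195
```

```text
t 1.0 [ 124.2 -535.8  213.4] yaw 0.228 tilt 0.0 j [-1.41  0.3   1.52  0.    1.32 -0.07] F [ 0.4  0.3 -0.6] gap 94.3
[ 24.69 -15.4   -9.65] 0.108
[ 39.63 -35.54  -9.65] 0.108
[ 49.8  -63.03  -9.65] 0.108
```

```bash
python3 -m pendant '[[[4.1,-2.6,-2,0.03],[8.2,-5.2,-4,0.06],[12.3,-7.7,-6,0.09],[16.4,-10.3,-8,0.108],[20.5,-12.8,-9.6,0.108]]]' 1 40; python3 go.py 330 -330 310 .1195 430 -100 310 .1195 467 190.7 310 .1195
```

```text
clock: 1.5
eef_pos: [289.1, -370.0, 307.3]
eef_rot: [3.141, -0.0, 0.119]
wrist_force: [0.3, 0.7, -0.5]
finger_gap: 93.6
t 1.5 [ 289.1 -370.   307.3] yaw 0.119 tilt 0.06 j [-0.99  0.06  1.59 -0.    1.49  0.47] F [ 0.3  0.7 -0.5] gap 93.6
[ 4.54 -3.49 -0.27] -0.001
[ 17.19 -25.15  -0.28] -0.001
[ 24.31 -53.57  -0.3 ] -0.001
```

```bash
python3 -m pendant '[[[2.8,-3.8,-0.3,0],[5.5,-7.8,-0.3,0],[8.2,-11.9,-0.3,0],[10.9,-16,-0.3,0],[13.5,-20,-0.3,0]]]' ; python3 -m pendant '[[[2.2,-4,0,0],[4.3,-8.2,0,0],[6.2,-12.6,0,0],[8,-17.2,0,0],[9,-21.8,0,0]]]'; python3 go.py 467 190.7 310 .1195
```

```text
clock: 2.0
eef_pos: [398.8, -154.8, 309.4]
eef_rot: [3.141, -0.001, 0.12]
wrist_force: [0.5, -0.9, -0.8]
finger_gap: 94.1
clock: 2.5
eef_pos: [461.9, 72.5, 309.1]
eef_rot: [-3.142, -0.0, 0.12]
wrist_force: [-0.1, -1.3, -0.6]
finger_gap: 94.0
t 2.5 [461.9  72.5 309.1] yaw 0.12 tilt 0.0 j [0.08 0.05 1.59 0.   1.5  1.53] F [-0.1 -1.3 -0.6] gap 94.0
[  1.92 -11.67  -0.09] 0.0
```

```bash
python3 -m pendant '[[[0.6,-4,-0.2,0],[1.3,-8,-0.2,0],[1.9,-11.7,-0.2,0],[1.9,-11.7,-0.2,0]]]'; python3 go.py 467 190.7 234 .1195; python3 - <<'E'
from h import *
t=cams.camera("top");save(t,"t1.png",(190,140,350,260),4.5)
s=cams.camera("side");save(s,"s1.png",(210,120,370,260),4.2)
E
```

```text
clock: 2.9
eef_pos: [466.1, 192.1, 310.7]
eef_rot: [-3.141, 0.001, 0.124]
wrist_force: [-0.2, 0.6, -0.3]
finger_gap: 94.0
t 2.9 [466.1 192.1 310.7] yaw 0.124 tilt 0.04 j [0.32 0.14 1.49 0.   1.51 1.77] F [-0.2  0.6 -0.3] gap 94.0
[0.08 0.15 7.67] 0.004
```

View pics/t1.png

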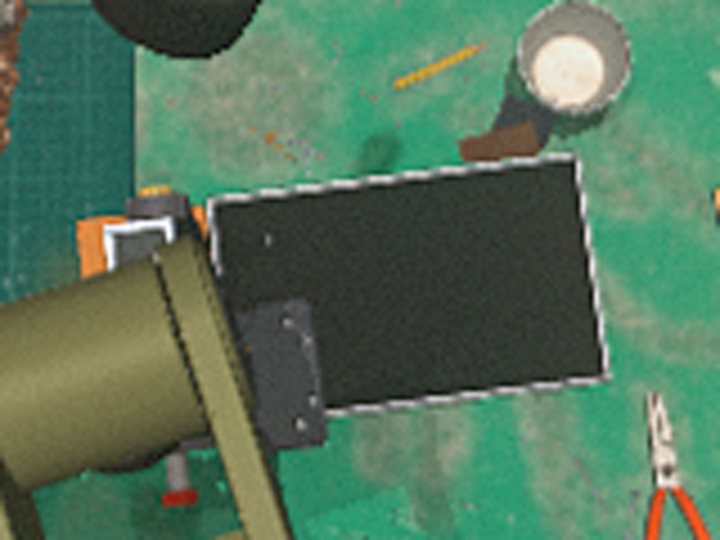

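View pics/s1.png

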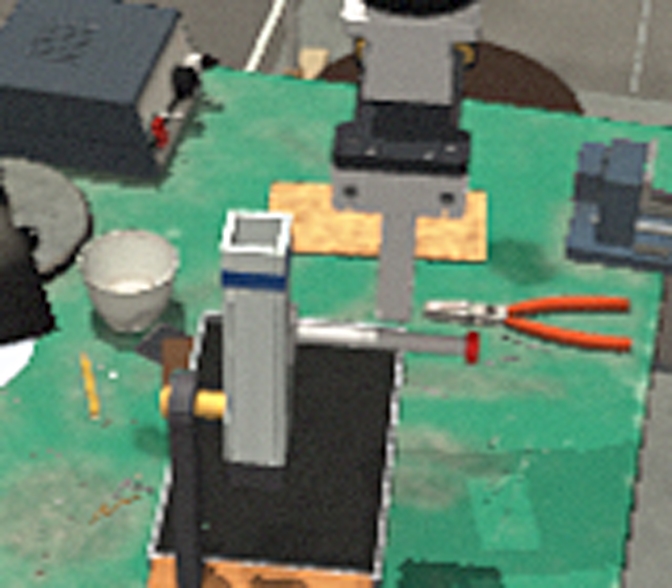

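```bash
python3 -m pendant '[[[0.1,0.1,2.6,0],[0.1,0.1,5.2,0],[0.1,0.1,7.6,0],[0.1,0.1,7.6,0]]]'; python3 go.py 467 190.7 234 .1195; python3 - <<'E'
from h import *
s=cams.camera("side");save(s,"s2.png",(210,120,370,260),4.2)
E
```

```text
clock: 3.4
eef_pos: [466.7, 186.4, 232.7]
eef_rot: [3.141, 0.004, 0.118]
wrist_force: [-0.6, -1.1, 0.1]
finger_gap: 94.1
t 3.4 [466.7 186.4 232.7] yaw 0.118 tilt 0.26 j [ 0.31  0.18  1.62 -0.    1.34  1.76] F [-0.6 -1.1  0.1] gap 94.1
[ 0.08 -0.42 -0.13] -0.001
```

View pics/s2.png

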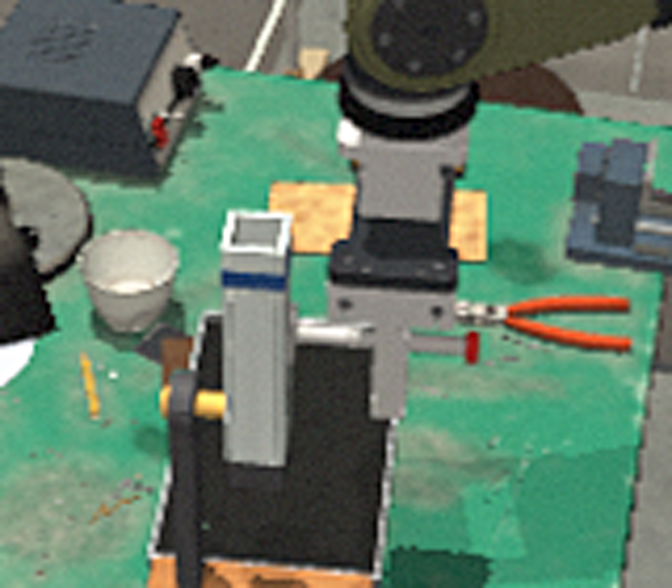

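```bash
python3 go.py 467 190.7 234 .1195
```

```text
t 3.45 [467.4 186.8 234.9] yaw 0.118 tilt 0.1 j [ 0.31  0.18  1.62 -0.    1.34  1.76] F [-0.   0.1  0.3] gap 93.9
[ 0.   -0.39  0.09] -0.001
```

```bash
python3 -m pendant '[[[0,-0.3,0,0],[0,-0.3,0,0],[0,-0.3,0,0],[0,-0.3,0,0],[0,-0.3,0,0]]]' -1 20;python3 -m pendant '[[[0,0,0,0],[0,0,0,0]]]'; python3 go.py
```

```text
clock: 3.95
eef_pos: [467.3, 190.9, 235.4]
eef_rot: [-3.142, -0.0, 0.12]
wrist_force: [-0.1, 0.3, -0.7]
finger_gap: 57.3
clock: 4.15
eef_pos: [467.2, 190.9, 235.2]
eef_rot: [3.142, 0.0, 0.12]
wrist_force: [0.7, 0.1, 1.1]
finger_gap: 41.5
t 4.15 [467.2 190.9 235.2] yaw 0.12 tilt 0.0 j [ 0.32  0.18  1.62 -0.    1.34  1.77] F [0.7 0.1 1.1] gap 41.5
```

```bash
python3 -m pendant '[[[0,0,0,0],[0,0,0,0],[0,0,0,0],[0,0,0,0],[0,0,0,0]]]'; python3 go.py
```

```text
clock: 4.65
eef_pos: [467.3, 190.9, 235.2]
eef_rot: [-3.142, -0.0, 0.12]
wrist_force: [-0.0, 0.1, 0.4]
finger_gap: 11.1
t 4.65 [467.3 190.9 235.2] yaw 0.12 tilt 0.0 j [0.32 0.18 1.62 0.   1.34 1.77] F [-0.   0.1  0.4] gap 11.1
```

```bash
python3 -m pendant '[[[0,0.97,0.07,0],[0,1.92,0.29,0],[0,2.83,0.65,0],[0,3.67,1.14,0],[0,4.43,1.74,0]]]'; python3 go.py
```

```text
clock: 5.15
eef_pos: [472.6, 146.0, 217.2]
eef_rot: [-3.141, 0.0, 0.119]
wrist_force: [-1.7, 4.4, 2.0]
finger_gap: 11.3
t 5.15 [472.6 146.  217.2] yaw 0.119 tilt 0.01 j [0.23 0.17 1.67 0.   1.3  1.68] F [-1.7  4.4  2. ] gap 11.3
```

```bash
python3 -m pendant '[[[0,0.66,0.72,0],[0,1.21,1.53,0],[0,1.63,2.4,0],[0,1.91,3.34,0],[0,2.05,4.3,0]]]'; python3 go.py
```

```text
clock: 5.65
eef_pos: [475.0, 126.6, 173.9]
eef_rot: [-3.141, 0.0, 0.12]
wrist_force: [-2.4, 9.4, 2.7]
finger_gap: 11.4
t 5.65 [475.  126.6 173.9] yaw 0.12 tilt 0.03 j [0.19 0.21 1.73 0.   1.2  1.64] F [-2.4  9.4  2.7] gap 11.4
```

```bash
python3 -m pendant '[[[0,-0.1,0.97,0],[0,-0.25,1.94,0],[0,-0.54,2.87,0],[0,-0.97,3.74,0],[0,-1.33,4.28,0]]]'; python3 go.py
```

```text
clock: 6.15
eef_pos: [473.4, 138.8, 130.4]
eef_rot: [3.139, 0.001, 0.12]
wrist_force: [3.6, -12.1, -4.4]
finger_gap: 11.4
t 6.15 [473.4 138.8 130.4] yaw 0.12 tilt 0.16 j [ 0.21  0.26  1.77 -0.    1.11  1.66] F [  3.6 -12.1  -4.4] gap 11.4
```

```bash
python3 -m pendant '[[[0,0,0,0],[0,-0.2,0.25,0],[0,-0.4,0.5,0],[0,-0.5,0.62,0],[0,-0.5,0.62,0]]]'; python3 go.py; python3 - <<'E'
from h import *
t=cams.camera("top");save(t,"t3.png",(190,140,350,260),4.5)
s=cams.camera("side");save(s,"s3.png",(210,120,370,260),4.2)
for c in("top","side"):
    for r in models.regions_of(c,"punch_mid")[:2]: print(c,r["score"],r["point"],r["pixels"].sum())
E
```

```text
clock: 6.65
eef_pos: [472.8, 143.4, 124.0]
eef_rot: [3.139, 0.001, 0.12]
wrist_force: [6.0, -11.4, -9.9]
finger_gap: 11.1
t 6.65 [472.8 143.4 124. ] yaw 0.12 tilt 0.19 j [ 0.22  0.27  1.78 -0.    1.09  1.67] F [  6.  -11.4  -9.9] gap 11.1
top 0.53 [274.8, 204.5] 33
```

View pics/t3.png

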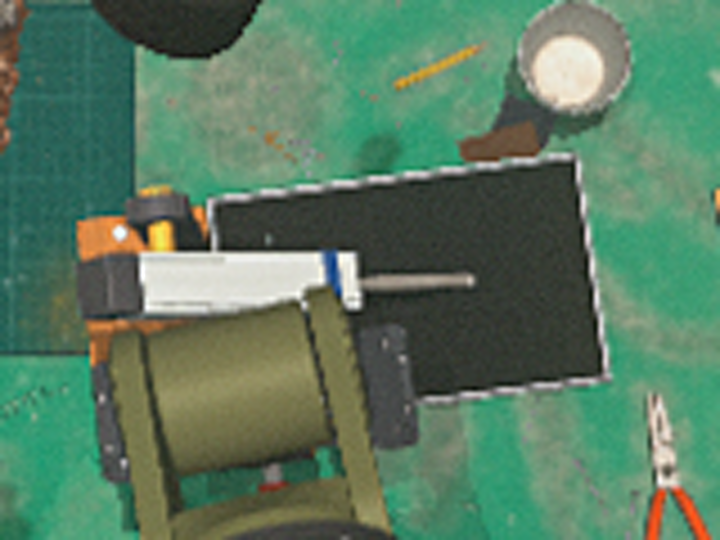

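View pics/s3.png

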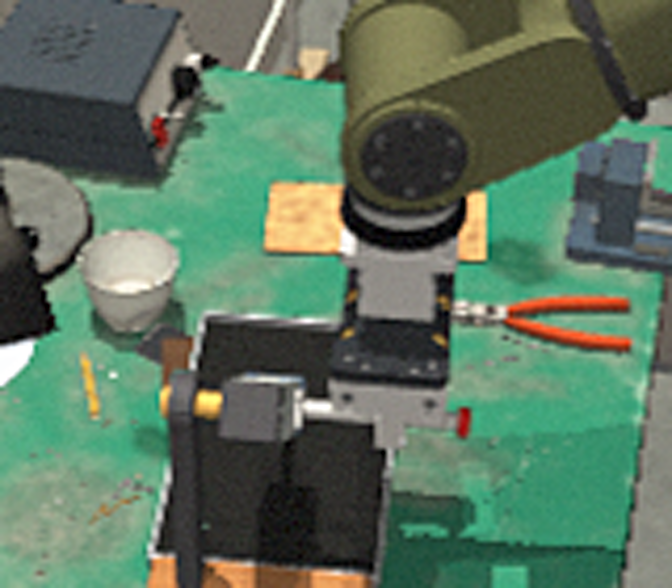

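```bash
python3 -m pendant '[[[0,0,0,0],[0,0,0,0],[0,0,0,0],[0,0,0,0],[0,0,0,0]]]'; python3 go.py; python3 - <<'E'
from h import *
t=cams.camera("top");save(t,"t4.png",(190,140,350,260),4.5)
for r in models.regions_of("top","punch_mid")[:2]: print(r["score"],r["point"],r["pixels"].sum())
E
```

```text
clock: 7.35
eef_pos: [472.8, 143.3, 124.1]
eef_rot: [3.139, 0.001, 0.12]
wrist_force: [5.5, -11.7, -10.6]
finger_gap: 11.5
t 7.35 [472.8 143.3 124.1] yaw 0.12 tilt 0.18 j [ 0.22  0.27  1.78 -0.    1.09  1.67] F [  5.5 -11.7 -10.6] gap 11.5
0.55 [282.3, 204.5] 77
```

View pics/t4.png

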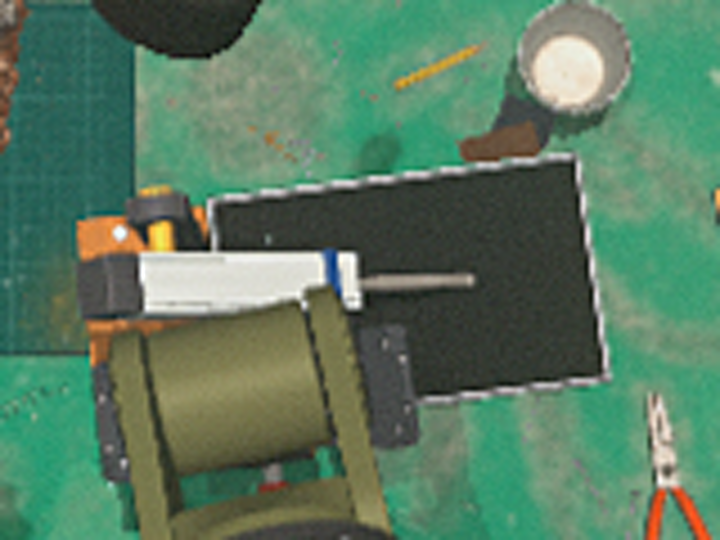

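```bash
python3 - <<'E'
from h import *
t=cams.camera("top");save(t,"t5.png",(240,180,320,230),9)
s=cams.camera("side");save(s,"s5.png",(240,180,320,240),9)
T=lambda u,v:(190+u/4.5,140+v/4.5)
S=np.array([546.5,200.2,0]);c,si=np.cos(.1195),np.sin(.1195);R=np.array([[c,-si,0],[si,c,0],[0,0,1]])
for z in (9,60,87):
    print(z,[(R.T@(onz(t,T(*q),z)-S)).round(1) for q in((475,280),(360,283),(335,253),(340,310))])
W=lambda P:proj(t,R@np.array(P)+S)[0]
for th in(2.2,2.3,2.35): print(th,[((W((x,-140*np.sin(th)+n*18*np.cos(th)*-1,180+140*np.cos(th)-n*18*np.sin(th)))-[190,140])*4.5).round(0) for x in(18,-18) for n in(-1,1)])
E
```

```text
9 [array([   1.4, -197.3,    9. ]), array([   9.4, -118.6,    9. ]), array([  32.3, -104.2,    9. ]), array([  -7.4, -102.6,    9. ])]
60 [array([  -4.4, -193.3,   60. ]), array([   3.3, -117.7,   60. ]), array([  25.3, -103.8,   60. ]), array([ -12.8, -102.3,   60. ])]
87 [array([  -7.5, -191.2,   87. ]), array([   0. , -117.2,   87. ]), array([  21.5, -103.6,   87. ]), array([ -15.7, -102.1,   87. ])]
2.2 [array([367., 249.]), array([334., 259.]), array([374., 305.]), array([341., 314.])]
2.3 [array([355., 253.]), array([319., 263.]), array([362., 308.]), array([326., 318.])]
2.35 [array([349., 255.]), array([311., 265.]), array([356., 310.]), array([318., 319.])]
```

View pics/t5.png

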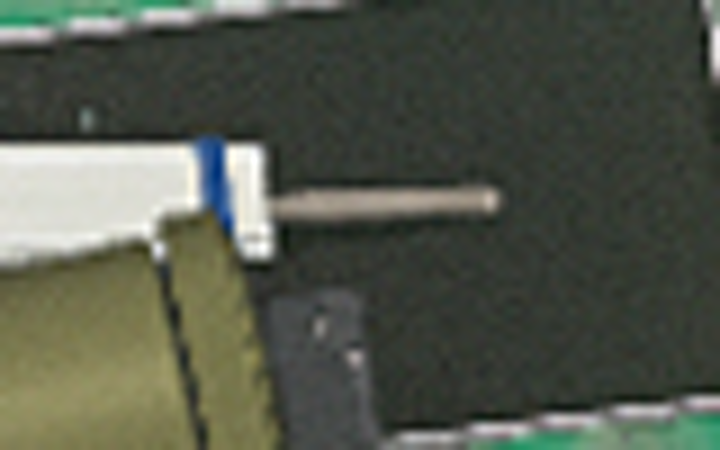

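View pics/s5.png

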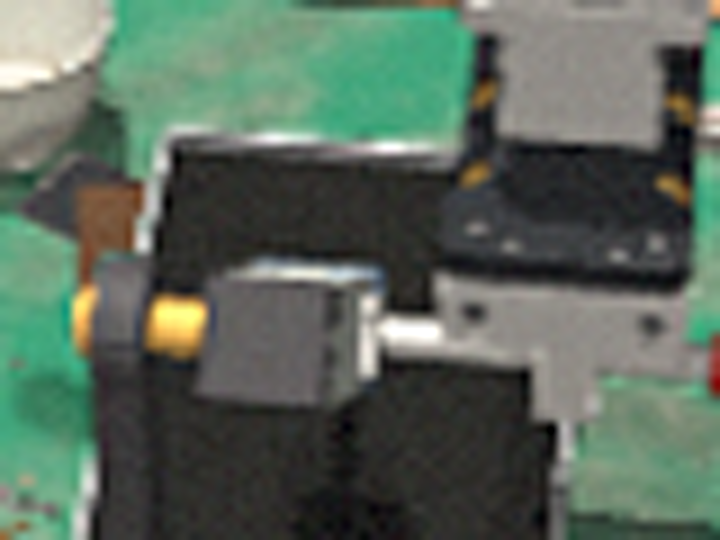

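```bash
python3 -m pendant '[[[0,0.4,-0.4,0],[0,0.69,-0.77,0],[0,1.16,-1.63,0]]]'; python3 go.py; python3 - <<'E'
from h import *
t=cams.camera("top");save(t,"t6.png",(240,180,320,230),9)
E
```

```text
clock: 7.85
eef_pos: [474.1, 132.8, 141.0]
eef_rot: [3.141, 0.001, 0.12]
wrist_force: [2.7, -1.4, -3.8]
finger_gap: 11.2
t 7.85 [474.1 132.8 141. ] yaw 0.12 tilt 0.08 j [ 0.2   0.25  1.76 -0.    1.13  1.65] F [ 2.7 -1.4 -3.8] gap 11.2
```

View pics/t6.png

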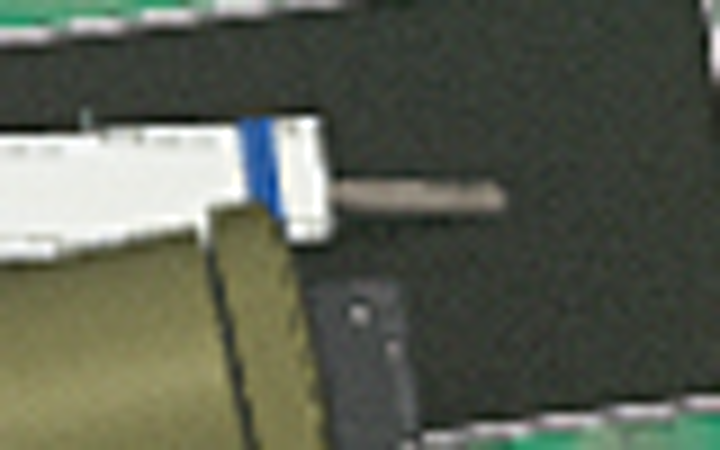

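```bash
python3 -m pendant '[[[0,0.3,-0.8,0],[0,0.5,-1.8,0],[0,0.5,-1.8,0]]]'; python3 go.py; python3 - <<'E'
from h import *
t=cams.camera("top");save(t,"t7.png",(240,180,320,230),9)
s=cams.camera("side");save(s,"s7.png",(240,150,320,220),9)
E
```

```text
clock: 8.2
eef_pos: [474.8, 127.4, 161.0]
eef_rot: [3.14, -0.0, 0.12]
wrist_force: [-0.5, -8.1, 0.3]
finger_gap: 11.5
t 8.2 [474.8 127.4 161. ] yaw 0.12 tilt 0.08 j [ 0.19  0.22  1.75 -0.    1.17  1.64] F [-0.5 -8.1  0.3] gap 11.5
```

View pics/t7.png

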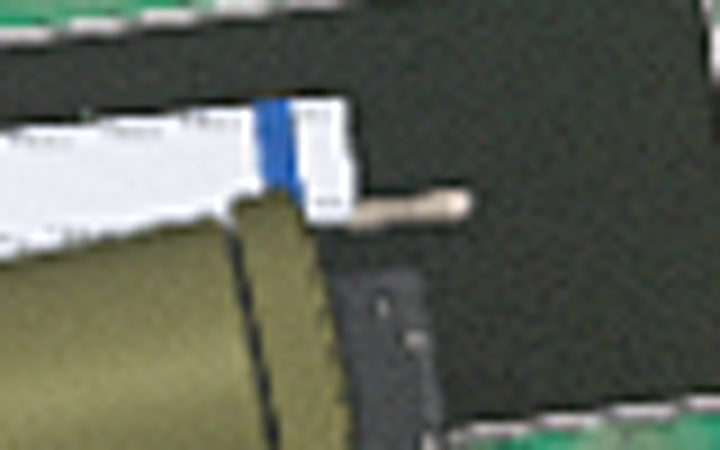

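View pics/s7.png

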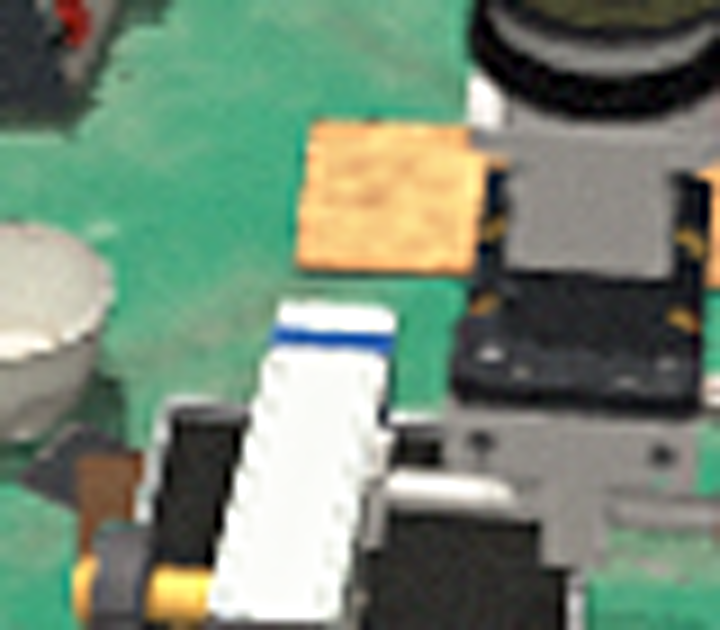

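```bash
python3 -m pendant '[[[0,0.1,-0.5,0],[0,0.1,-0.9,0],[0,0.1,-0.9,0]]]'; python3 go.py; python3 - <<'E'
from h import *
t=cams.camera("top");save(t,"t8.png",(240,180,320,230),9)
E
```

```text
clock: 8.6
eef_pos: [474.9, 126.8, 169.7]
eef_rot: [3.141, -0.0, 0.12]
wrist_force: [-0.5, -7.5, -0.9]
finger_gap: 11.5
t 8.6 [474.9 126.8 169.7] yaw 0.12 tilt 0.06 j [ 0.19  0.21  1.74 -0.    1.19  1.64] F [-0.5 -7.5 -0.9] gap 11.5
```

View pics/t8.png

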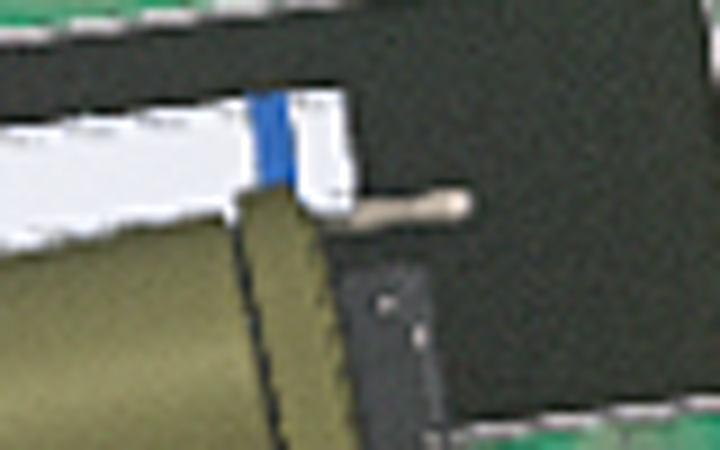

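```bash
python3 -m pendant '[[[0,0,-0.98,0],[0,-0.2,-1.93,0],[0,-0.57,-2.83,0],[0,-1.07,-3.67,0],[0,-1.7,-4.43,0]]]'; python3 go.py 467.2 190.9 235.2 .1195
```

```text
clock: 9.15
eef_pos: [473.3, 141.2, 215.6]
eef_rot: [3.135, -0.001, 0.119]
wrist_force: [-6.1, -32.2, 19.8]
finger_gap: 11.1
t 9.15 [473.3 141.2 215.6] yaw 0.119 tilt 0.38 j [ 0.22  0.17  1.67 -0.01  1.3   1.67] F [ -6.1 -32.2  19.8] gap 11.1
[-0.02 -4.99 -1.99] -0.001
```

```bash
python3 -m pendant '[[[0,-0.32,-0.8,0],[0,-1.1,-1.37,0],[0,-1.98,-1.82,0],[0,-2.9,-2.1,0],[0,-3.7,-2.25,0]]]'; python3 go.py 467.2 190.9 235.2 .1195
```

```text
clock: 9.65
eef_pos: [469.0, 181.1, 238.0]
eef_rot: [3.141, -0.003, 0.12]
wrist_force: [1.7, -5.7, 5.3]
finger_gap: 11.3
t 9.65 [469.  181.1 238. ] yaw 0.12 tilt 0.2 j [ 0.3   0.17  1.62 -0.    1.35  1.75] F [ 1.7 -5.7  5.3] gap 11.3
[-0.07 -0.99  0.28] 0.0
```

```bash
python3 -m pendant '[[[0,-0.5,-0.05,0],[0,-0.9,0,0],[0,-1.1,0,0],[0,-1.2,0,0],[0,-1.2,0,0]]]'; python3 go.py 467.2 190.9 235.2 .1195
```

```text
clock: 10.15
eef_pos: [467.8, 191.5, 237.8]
eef_rot: [3.139, -0.003, 0.119]
wrist_force: [2.0, -17.0, 11.0]
finger_gap: 11.5
t 10.15 [467.8 191.5 237.8] yaw 0.119 tilt 0.24 j [ 0.32  0.18  1.61 -0.    1.35  1.77] F [  2. -17.  11.] gap 11.5
[-0.07  0.05  0.26] -0.0
```

```bash
python3 -m pendant '[[[0,0,0,0],[0,0,0,0],[0,0,0,0],[0,0,0,0],[0,0,0,0]]]' 0 40; python3 -m pendant '[[[0,0,-2,0],[0,0,-4.5,0],[0,0,-7,0],[0,0,-9,0],[0,0,-9,0]]]'; python3 go.py 520 -60 330 1.69;python3 - <<'E'
from h import *
t=cams.camera("top");save(t,"t9.png",(190,140,350,260),4.5)
s=cams.camera("side");save(s,"s9.png",(210,120,370,260),4.2)
E
```

```text
clock: 10.65
eef_pos: [466.9, 193.0, 235.8]
eef_rot: [-3.141, 0.0, 0.12]
wrist_force: [-1.1, -0.2, -0.7]
finger_gap: 45.6
clock: 11.15
eef_pos: [467.5, 193.1, 328.2]
eef_rot: [-3.141, -0.004, 0.12]
wrist_force: [-0.2, 0.0, -0.0]
finger_gap: 47.1
t 11.15 [467.5 193.1 328.2] yaw 0.12 tilt 0.24 j [0.32 0.13 1.46 0.   1.54 1.77] F [-0.2  0.  -0. ] gap 47.1
[ 2.18 25.76 -0.2 ] -1.57
```

View pics/t9.png

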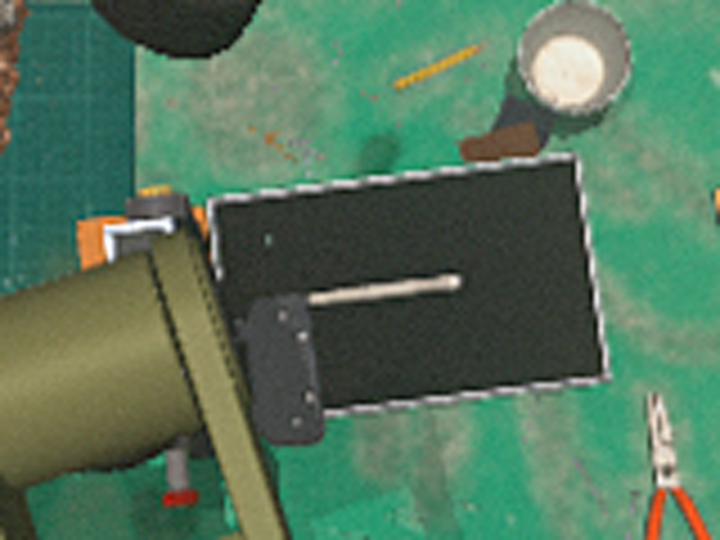

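View pics/s9.png

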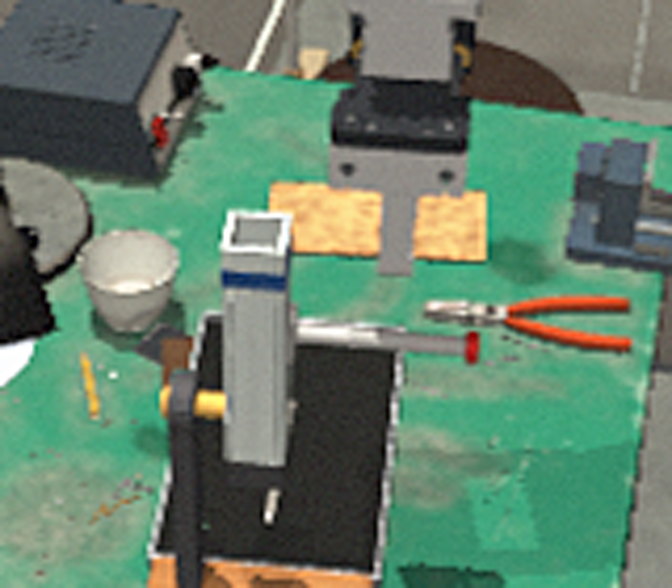

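```bash
python3 -m pendant '[[[-1.1,4,0,-0.14],[-2.3,8,0,-0.28],[-3.6,12,0,-0.42],[-5,16,0,-0.56],[-6.3,20,0,-0.7]]]'; python3 go.py 400 -150 330 1.69
```

```text
clock: 11.75
eef_pos: [429.0, -8.4, 324.5]
eef_rot: [-3.14, 0.001, 0.801]
wrist_force: [1.0, 0.5, -0.5]
finger_gap: 46.6
t 11.75 [429.   -8.4 324.5] yaw 0.801 tilt 0.11 j [-0.11 -0.04  1.65  0.    1.53  0.66] F [ 1.   0.5 -0.5] gap 46.6
[-12.18   7.77  -0.55] -0.889
```

```bash
python3 -m pendant '[[[-2.4,1.6,-0.1,-0.14],[-4.8,3.2,-0.2,-0.28],[-7.2,4.8,-0.3,-0.42],[-9.6,6.4,-0.4,-0.56],[-12,7.8,-0.5,-0.7]]]'; python3 - <<'E'
from h import *
t=cams.camera("top");save(t,"t10.png",(210,160,350,260),5)
s=cams.camera("side");save(s,"s10.png",(240,180,320,260),7)
for n,d in(("top",t),("side",s)):
    for r in models.regions_of(n,"punch_mid")[:2]:
        print(n,r["score"],r["point"],r["pixels"].sum())
        if n=="top":
            ys,xs=np.nonzero(r["pixels"]); q=np.array([onz(t,(a,b),9)[:2] for a,b in zip(xs,ys)]); 
            m=q.mean(0);u,sv,v=np.linalg.svd(q-m);l=(q-m)@v[0]; print("pts",m,np.arctan2(v[0,1],v[0,0]),l.min(),l.max(), (m+v[0]*(l.min()+l.max())/2))
E
python3 go.py
```

```text
clock: 12.25
eef_pos: [401.0, -148.4, 329.5]
eef_rot: [-3.14, -0.001, 1.501]
wrist_force: [0.7, -0.0, 0.7]
finger_gap: 47.1
top 0.61 [273.2, 203.8] 62
pts [567.11259494  68.84126106] -1.4586141465136984 -45.78307317240135 44.40260915725549 [567.03532552  69.52715439]
top 0.59 [144.4, 198.5] 509
pts [587.23445248 476.61922894] -1.7406032848043862 -41.51521912314948 41.36315842860875 [587.24730101 476.69416577]
t 12.45 [ 401.4 -147.3  329.8] yaw 1.491 tilt 0.1 j [-0.44 -0.05  1.64  0.    1.55 -0.36] F [0.  0.1 0. ] gap 47.1
```

View pics/t10.png

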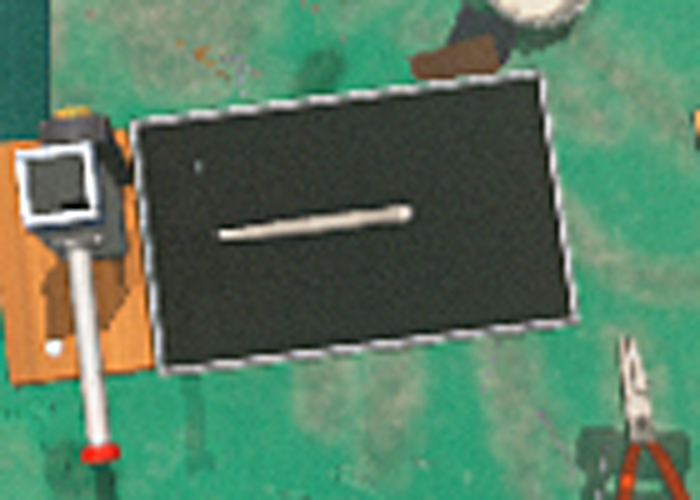

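View pics/s10.png

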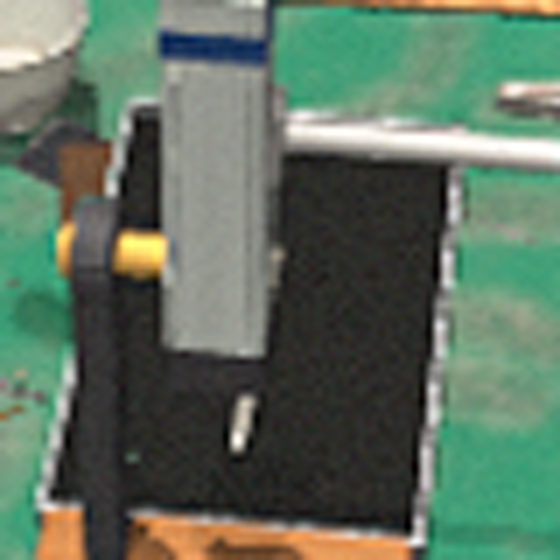

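```bash
python3 - <<'E'
from h import *
t=cams.camera("top");s=cams.camera("side")
g=cv2.cvtColor(t["frame"],cv2.COLOR_RGB2GRAY)[192:214,246:300]
m=(g>85).astype(np.uint8); n,l,st,ce=cv2.connectedComponentsWithStats(m); k=1+st[1:,4].argmax(); ys,xs=np.nonzero(l==k); print(st[k])
q=np.array([onz(t,(a+246,b+192),9)[:2] for a,b in zip(xs,ys)]); (c,sz,an)=cv2.minAreaRect(q.astype(np.float32)); print("rect",c,sz,an)
a=q.mean(0);v=np.linalg.svd(q-a)[2][0];L=(q-a)@v; print("axis",np.arctan2(v[1],v[0]),L.min(),L.max(),a+v*(L.min()+L.max())/2)
T=lambda u,w:(210+u/5,160+w/5)
e1=onz(t,T(219,235),9);e2=onz(t,T(411,212),9);print(e1,e2,np.linalg.norm(e1-e2),(e1+e2)/2)
print("tri end",tri(t,T(219,235),s,(240+237/7,180+452/7)), tri(t,T(411,212),s,(240+278/7,180+250/7)))
E
```

```text
[  7   9  40   7 122]
rect (565.3812255859375, 75.7151107788086) (10.545970916748047, 121.26399230957031) 6.31138801574707
axis -1.4569506292659493 -65.08282840378541 56.17364526122577 [565.28464084  75.70003559]
[557.57081946 133.73295752   9.        ] [570.97356636  14.87239897   9.        ] 119.61382028626929 [564.27219291  74.30267825   9.        ]
tri end (array([556.96815763, 133.76484321,   4.15239306]), np.float64(2.2909900050193)) (array([568.42882677,  14.59675926,   8.78439748]), np.float64(5.134948811328047))
```

```bash
python3 go.py 565 75.5 150 1.685 565 75.5 60 1.685
```

```text
t 12.55 [ 401.7 -146.7  330.2] yaw 1.493 tilt 0.06 j [-0.44 -0.05  1.64  0.    1.55 -0.36] F [-0.   0.6  0.3] gap 46.7
[23.41 14.58 18.02] -0.192
[23.41 14.58 27.02] -0.192
```

```bash
python3 -m pendant '[[[3,2,1.5,-0.06],[6.5,4,3.5,-0.12],[10,6.2,6,-0.192],[13.5,8.4,9,-0.192],[17,10.6,12,-0.192]]]'; python3 -m pendant '[[[3.2,2,3,0],[6.4,4,6,0],[6.4,4,8,0],[6.4,4,10,0],[6.4,4,12,0]]]';python3 go.py 565 75.5 60 1.685 565 75.5 14 1.685
```

```text
clock: 13.05
eef_pos: [519.6, 15.5, 210.9]
eef_rot: [3.141, -0.0, 1.687]
wrist_force: [0.9, 0.6, 0.6]
finger_gap: 46.8
clock: 13.55
eef_pos: [550.9, 82.5, 90.8]
eef_rot: [-3.141, -0.0, 1.687]
wrist_force: [-0.0, 0.4, -0.1]
finger_gap: 47.1
t 13.55 [550.9  82.5  90.8] yaw 1.687 tilt 0.05 j [ 0.08  0.45  1.62  0.    1.07 -0.03] F [-0.   0.4 -0.1] gap 47.1
[-0.86  1.32  3.08] 0.002
[-0.86  1.32  7.68] 0.002
```

```bash
python3 -m pendant '[[[-0.4,0.7,0,0],[-0.86,1.32,0.5,0],[-0.86,1.32,2,0],[-0.86,1.32,3.5,0],[-0.86,1.32,3.5,0]]]'; python3 go.py 565 75.5 14 1.685; python3 - <<'E'
from h import *
t=cams.camera("top");save(t,"t11.png",(230,160,330,235),7)
s=cams.camera("side");save(s,"s11.png",(220,150,340,250),6)
E
```

```text
clock: 14.05
eef_pos: [564.2, 73.8, 54.7]
eef_rot: [-3.138, -0.0, 1.687]
wrist_force: [-0.2, 0.4, 0.1]
finger_gap: 47.1
t 14.05 [564.2  73.8  54.7] yaw 1.687 tilt 0.21 j [ 0.07  0.52  1.61  0.    1.02 -0.05] F [-0.2  0.4  0.1] gap 47.1
[0.15 0.11 4.07] 0.002
```

View pics/t11.png

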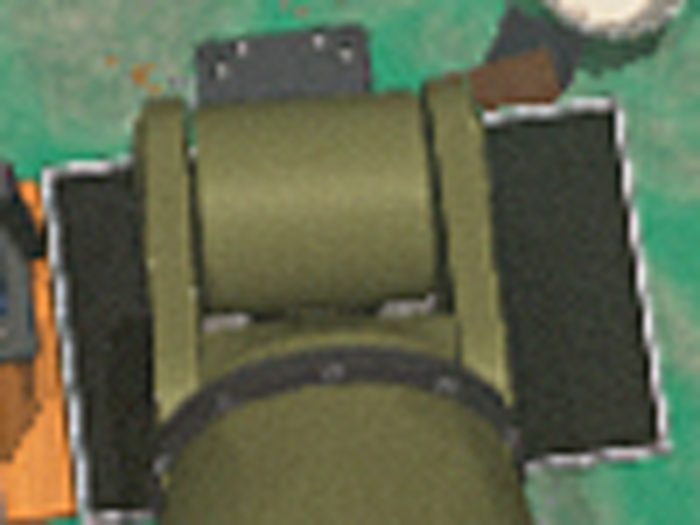

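View pics/s11.png

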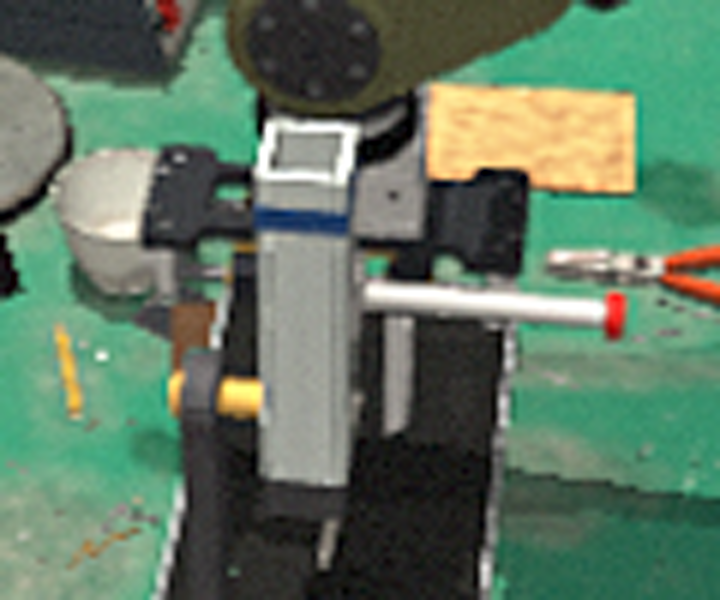

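Clear of everything (wrist stands apart from tube and cup; right finger at (400,400) is to the right of the punch). Descend and close.

```bash
python3 -m pendant '[[[0.1,0.1,1.5,0],[0.1,0.1,3,0],[0.1,0.1,3.8,0],[0.1,0.1,4,0],[0.1,0.1,4,0]]]'; python3 go.py 565 75.5 14 1.685
```

```text
clock: 14.65
eef_pos: [566.3, 75.0, 16.7]
eef_rot: [-3.141, -0.0, 1.687]
wrist_force: [0.2, 0.3, -0.9]
finger_gap: 47.0
t 14.65 [566.3  75.   16.7] yaw 1.687 tilt 0.04 j [ 0.07  0.58  1.62  0.    0.94 -0.05] F [ 0.2  0.3 -0.9] gap 47.0
[ 0.06 -0.12  0.27] 0.002
```

```bash
python3 -m pendant '[[[0,0,0,0],[0,0,0,0],[0,0,0,0],[0,0,0,0],[0,0,0,0]]]' -1 30;  python3 -m pendant '[[[0,0,0,0],[0,0,0,0],[0,0,0,0]]]'; python3 go.py
```

```text
clock: 15.15
eef_pos: [566.4, 75.0, 17.3]
eef_rot: [3.141, 0.0, 1.687]
wrist_force: [-0.6, 0.5, -0.3]
finger_gap: 10.4
clock: 15.45
eef_pos: [566.4, 75.0, 17.2]
eef_rot: [3.141, 0.0, 1.687]
wrist_force: [-0.4, 0.1, 1.5]
finger_gap: 8.8
t 15.45 [566.4  75.   17.2] yaw 1.687 tilt 0.01 j [ 0.07  0.58  1.62 -0.    0.94 -0.05] F [-0.4  0.1  1.5] gap 8.8
```

```bash
python3 -m pendant '[[[0,0,0,0],[0,0,0,0],[0,0,0.2,0],[0,0,0.35,0],[0,0,0.35,0]]]' -0.4 30;  python3 -m pendant '[[[0,0,0,0],[0,0,0,0],[0,0,0,0],[0,0,0,0]]]' -1; python3 go.py
```

```text
clock: 15.95
eef_pos: [566.2, 75.0, 13.3]
eef_rot: [-3.141, -0.0, 1.687]
wrist_force: [0.0, 0.6, 0.0]
finger_gap: 27.9
clock: 16.35
eef_pos: [566.4, 75.0, 13.7]
eef_rot: [3.141, 0.0, 1.687]
wrist_force: [-0.0, -1.0, 0.1]
finger_gap: 9.4
t 16.35 [566.4  75.   13.7] yaw 1.687 tilt 0.01 j [ 0.07  0.59  1.62 -0.    0.94 -0.05] F [-0.  -1.   0.1] gap 9.4
```

```bash
python3 -m pendant '[[[0,0,-1,0],[0,0,-4,0],[0,0,-8,0],[0,0,-12,0],[0,0,-12,0]]]'; python3 go.py 552.5 -220.8 135 0.156; python3 - <<'E'
from h import *
t=cams.camera("top");save(t,"t12.png",(230,140,330,235),7)
s=cams.camera("side");save(s,"s12.png",(220,130,340,250),6)
E
```

```text
clock: 16.85
eef_pos: [568.6, 75.2, 139.9]
eef_rot: [3.132, 0.0, 1.687]
wrist_force: [1.0, 0.3, -1.8]
finger_gap: 9.0
t 16.85 [568.6  75.2 139.9] yaw 1.687 tilt 0.53 j [ 0.07  0.42  1.54  0.    1.17 -0.05] F [ 1.   0.3 -1.8] gap 9.0
[-29.22  -5.05   0.45] 1.531
```

View pics/s12.png

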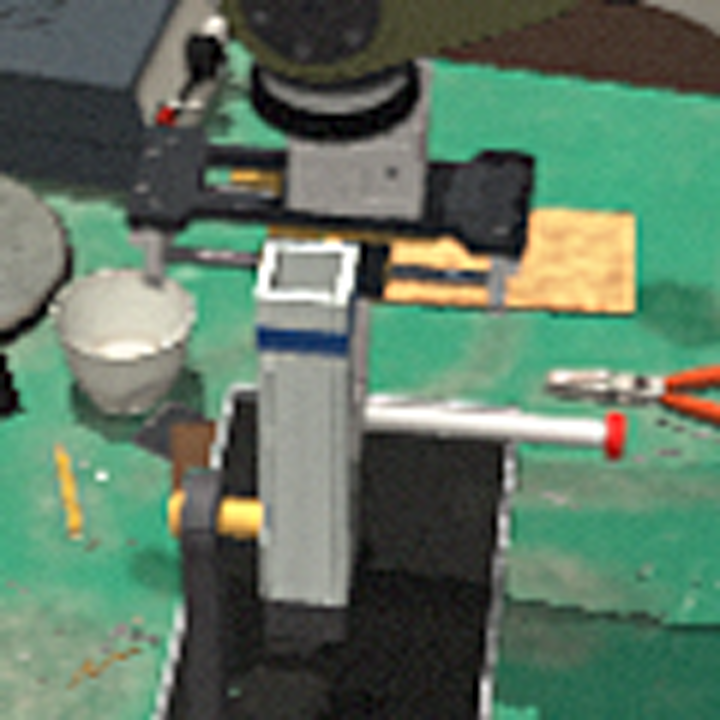

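```bash
python3 -m pendant '[[[-3,-0.5,0,0.13],[-6,-1,0,0.26],[-10,-1.7,0,0.39],[-14,-2.4,0,0.52],[-18,-3.1,0,0.65]]]'; python3 go.py 552.5 -220.8 135 0.156
```

```text
clock: 17.45
eef_pos: [555.5, -108.7, 132.2]
eef_rot: [-3.139, 0.001, 1.032]
wrist_force: [0.6, -0.1, -0.6]
finger_gap: 9.2
t 17.45 [ 555.5 -108.7  132.2] yaw 1.032 tilt 0.15 j [-0.26  0.41  1.56 -0.    1.17  0.28] F [ 0.6 -0.1 -0.6] gap 9.2
[-9.78  5.49 -0.29] 0.876
```

```bash
python3 -m pendant '[[[-2,1.1,0,0.14],[-4,2.3,0,0.28],[-6,3.4,0,0.42],[-8,4.5,0,0.56],[-9.8,5.5,0,0.7]]]'; python3 -m pendant '[[[0,0,0,0.1],[0,0,0,0.176],[0,0,0,0.176]]]'; python3 go.py 552.5 -220.8 60 0.156; python3 - <<'E'
from h import *
t=cams.camera("top");save(t,"t13.png",(310,140,430,240),6)
s=cams.camera("side");save(s,"s13.png",(240,90,360,200),6)
E
```

```text
clock: 17.95
eef_pos: [553.2, -220.5, 132.0]
eef_rot: [-3.14, 0.002, 0.331]
wrist_force: [0.3, 1.1, -0.8]
finger_gap: 9.1
clock: 18.25
eef_pos: [553.3, -219.6, 132.1]
eef_rot: [-3.14, 0.002, 0.16]
wrist_force: [0.5, 0.5, -0.1]
finger_gap: 9.3
t 18.25 [ 553.3 -219.6  132.1] yaw 0.16 tilt 0.15 j [-0.44  0.48  1.47  0.    1.19  0.97] F [ 0.5  0.5 -0.1] gap 9.3
[-0.09  0.12  7.21] 0.004
```

View pics/t13.png

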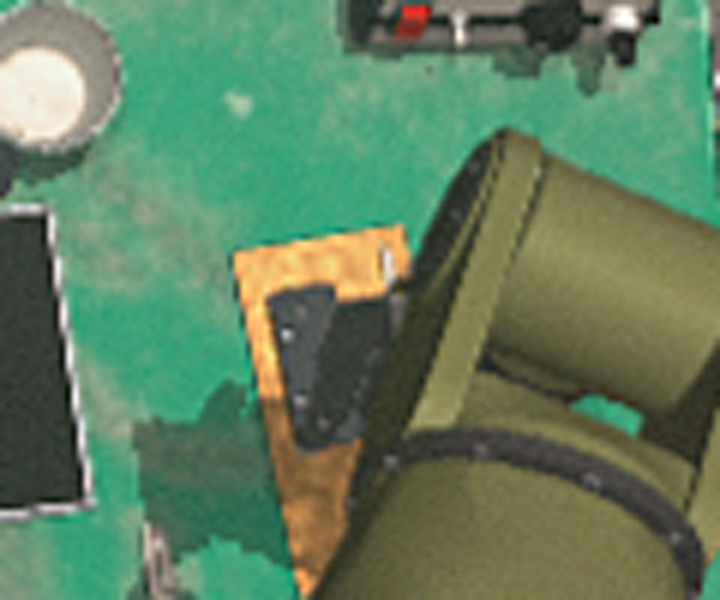

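View pics/s13.png

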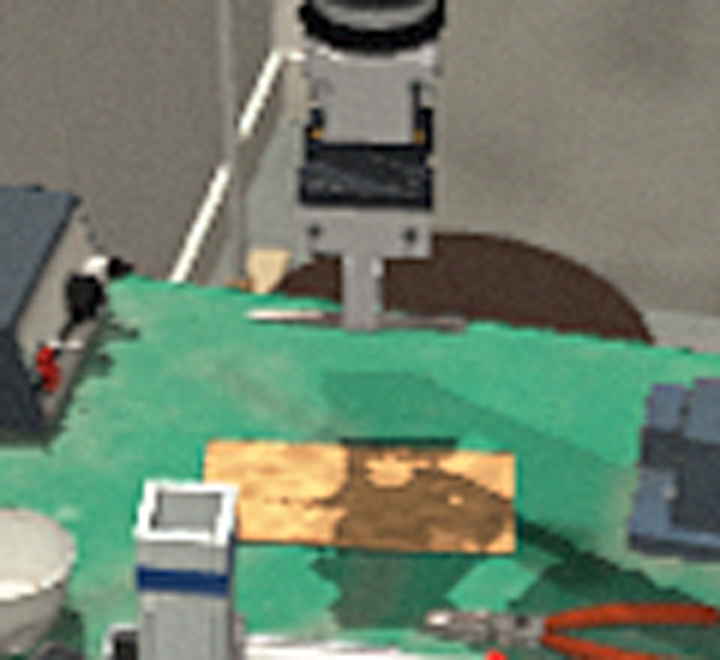

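```bash
python3 -m pendant '[[[0,0,3.5,0],[0,0,7,0],[0,0,10,0],[0,0,11,0],[0,0,11.2,0]]]';  python3 -m pendant '[[[0,0,0,0],[0,0,0.2,0],[0,0,0.3,0],[0,0,0.3,0]]]'; python3 go.py 552.5 -220.8 16.2 0.156
```

```text
clock: 18.85
eef_pos: [553.6, -219.3, 20.7]
eef_rot: [-3.14, 0.002, 0.162]
wrist_force: [0.8, -0.2, -0.1]
finger_gap: 9.1
clock: 19.25
eef_pos: [554.2, -219.8, 19.2]
eef_rot: [3.141, -0.001, 0.161]
wrist_force: [-0.4, -0.3, 0.0]
finger_gap: 8.9
t 19.25 [ 554.2 -219.8   19.2] yaw 0.161 tilt 0.05 j [-0.44  0.62  1.54 -0.    0.98  0.97] F [-0.4 -0.3  0. ] gap 8.9
[-0.19  0.07  0.3 ] 0.005
```

```bash
python3 -m pendant '[[[0,0,0.1,0],[0,0,0.2,0],[0,0,0.3,0],[0,0,0.3,0]]]'; python3 go.py
```

```text
clock: 19.65
eef_pos: [554.0, -219.7, 15.7]
eef_rot: [3.142, -0.0, 0.161]
wrist_force: [-0.8, -0.0, 0.6]
finger_gap: 8.7
t 19.65 [ 554.  -219.7   15.7] yaw 0.161 tilt 0.01 j [-0.44  0.63  1.54  0.    0.97  0.97] F [-0.8 -0.   0.6] gap 8.7
```

Release and lift.

```bash
python3 -m pendant '[[[0,0,0,0],[0,0,0,0],[0,0,0,0],[0,0,0,0],[0,0,0,0]]]' -0.2;  python3 -m pendant '[[[0,0,-1,0],[0,0,-4,0],[0,0,-8,0],[0,0,-12,0],[0,0,-15,0]]]'; python3 go.py 380 -330 250 .16
```

```text
clock: 20.15
eef_pos: [554.0, -219.7, 15.6]
eef_rot: [-3.142, 0.0, 0.161]
wrist_force: [0.5, -0.4, -1.4]
finger_gap: 37.2
clock: 20.65
eef_pos: [554.3, -219.8, 169.2]
eef_rot: [3.14, -0.002, 0.161]
wrist_force: [0.5, -0.7, 0.4]
finger_gap: 37.2
t 20.65 [ 554.3 -219.8  169.2] yaw 0.161 tilt 0.16 j [-0.44  0.44  1.44  0.    1.26  0.97] F [ 0.5 -0.7  0.4] gap 37.2
[-18.95   8.09  -8.11] 0.001
```

```bash
python3 -m pendant '[[[-3,1.3,-2.5,0],[-7,3,-5,0],[-11,4.7,-7,0],[-15,6.4,-8,0],[-19,8,-8,0]]]'; python3 - <<'E'
from h import *
t=cams.camera("top");save(t,"t14.png",(180,140,440,290),3)
s=cams.camera("side");save(s,"s14.png",(200,120,370,260),4)
for n in("punch_mid","mat_top","cup_mid","jar_mid"):
    for r in models.regions_of("top",n)[:1]:
        z={"punch_mid":11,"mat_top":6}.get(n,60)
        ys,xs=np.nonzero(r["pixels"]); q=np.array([onz(t,(a,b),z)[:2] for a,b in zip(xs,ys)]).astype(np.float32)
        print(n,round(r["score"],2),cv2.minAreaRect(q),onz(t,r["point"],z).round(0))
E
python3 go.py
```

```text
clock: 21.15
eef_pos: [378.0, -330.1, 248.1]
eef_rot: [3.139, -0.002, 0.161]
wrist_force: [0.9, -0.5, -1.6]
finger_gap: 37.6
mat_top 0.94 ((554.0778198242188, -217.34759521484375), (178.010498046875, 90.26763153076172), 9.091767311096191) [ 557. -205.    6.]
cup_mid 0.79 ((718.347412109375, -58.339378356933594), (73.93767547607422, 73.2123794555664), 18.1995792388916) [715. -63.  60.]
jar_mid 0.79 ((578.8530883789062, 460.8498229980469), (79.24456787109375, 78.26872253417969), 1.7144474983215332) [578. 457.  60.]
t 21.45 [ 379.9 -328.7  245.9] yaw 0.162 tilt 0.02 j [-0.79  0.17  1.61  0.    1.37  0.62] F [ 0.2  0.4 -0.8] gap 37.2
```

View pics/t14.png

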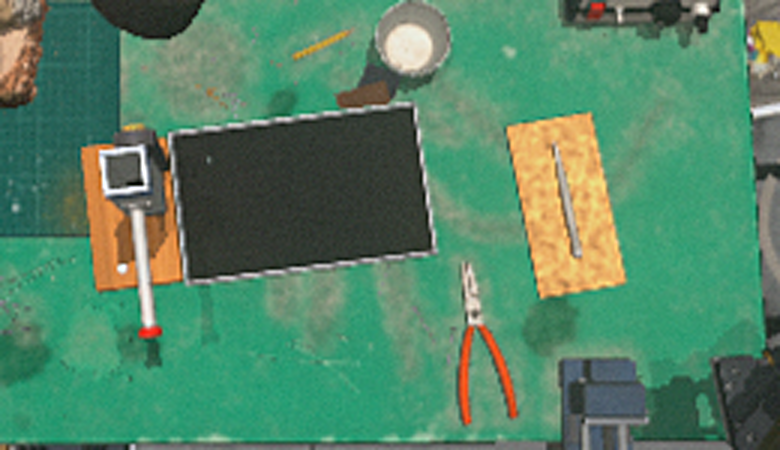

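View pics/s14.png

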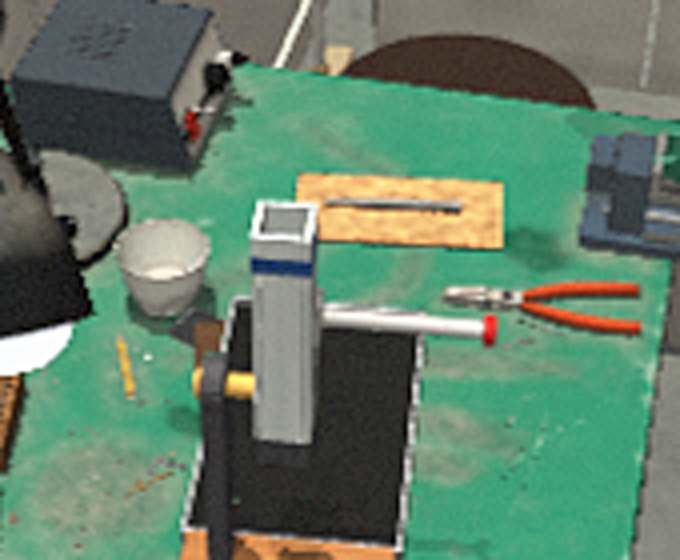

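```bash
python3 - <<'E'
from cell import manip
print(manip.sign_off())
E
```

```text
the job is handed in; nothing more can be done
None
```

I tipped the punch out into the tray, swung the tube back upright, laid the punch on the cork mat, and handed the job in at about 21.5 s of the 64 s allowed.

- **Tipping:** The tube reached about 2.3 rad. The punch first came to rest leaning from the mouth to the tray floor, and it dropped fully into the tray once I started swinging the tube back. Later pictures showed it lying in the tray, unmoved.
- **Tube upright:** I swung it back until the stop pushed back with about 17 N. In the last picture the mouth and end knob were within about 1 px of where they started.
- **Punch on the mat:** It lies flat, about 5 mm from the mat's centre and nearly parallel to the long side. I read this from the picture, because the network did not report the punch in that last look.
- **Cup and jar:** Both were found within about 4 mm of their starting positions, which is within the measuring error.
- **Robot at the end:** The gripper was clear of everything. The highest wrist force I read was about 38 N, during the swing back.

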